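Set the inspection magnifier to 45 degrees

ROBOT

A 6-joint arm with a two-finger parallel gripper is mounted at the origin on the work surface. World frame = base frame: x ahead of the robot, y to its left, z up, the work surface at z = 0. Lengths are in m, angles in rad, forces in N, time in s.
With the tool pointing down it reaches from about 0.35 to 1 m from the base axis. Payload 7.1 kg.
Tool frame: the origin (TCP) lies at the very end of the fingers, on their centre line; the grasp point (between the pads) lies 19 mm behind it; z points along the fingers, y is the direction in which the jaws open and shut (so a half turn about z gives the same grasp; the last joint's range is limited). The gripper opens to 85 mm and grips with 20 to 120 N. Pads are 22 mm wide; open, the fingers measure 114 mm over their backs; the gripper's body (76 mm by 85 mm) begins 54 mm behind the grasp point. The pads swing forward as they close: fully open they stand 13 mm farther back than shut.
Start: joints at [1.148, 0.423, 1.63, -0, 1.089, -0.019], TCP at [0.246, 0.575, 0.21] pointing down, gripper open.
Joint ranges: [-3, 3], [-0.9, 2.11], [0.09, 2.58], [-1.31, 4.45], [0.11, 2.69], [-2.54, 2.54]. Speed limits (rad/s): [2.39, 2.39, 3.01, 3.14, 3.14, 3.14].

INTERFACE

Orientations are given as [roll, pitch, yaw] about the fixed x, y, z axes, in that order (R = Rz(yaw) Ry(pitch) Rx(roll)).
In Python, from station import r, get_image gives the robot as it stands.
- The arm moves only by the tool move_arm, never from a script. Its argument "plan" is a list that holds one entry, the list of rows, each a list of 7 numbers: the turn, a rotation vector about the tool's x, y, z as a fraction of full scale, then the shift along the tool's x, y, z as a fraction of full scale, then the finger opening in mm, from 0 to 85.4. A call has exactly 8 rows; each row is the pose to reach, as a shift and turn from the pose commanded when the call began, along the tool's axes at that moment, turning the shorter way round; what a row does not reach only later rows make up. Full scale, the value 1, is 20 cm for a shift and pi rad for a turn. A row lasts 1/12 s, in which the tool goes at most 41.7 mm and 7.16 degrees, less where a joint would pass 70% of its speed; a pose out of reach is approached as far as the arm can. A call with a number of a shift or a turn outside -1 to 1 is refused whole. A call with a gripper value outside its range is refused whole. The fingers move at their own pace and stop on an object; the grip force is fixed at half the most. Time passes only in rows, so rows that repeat a pose let the fingers close, or fill a call up. It gives the time, the measured TCP pose, the force and the opening at its end, in the units of the state.
- r.observe(): the state, without advancing time (a new reading comes with each control period).
- get_image(name): name is "scene" or "top"; returns a dict with "img" (480x640x3 uint8, red, green, blue), "z_map" (480x640 float32, m along the optical axis (not along the pixel's ray), 0 where there is no reading), "intrinsics" (3x3 intrinsics, pixels), "camera_from_world" (4x4, takes a point from world to camera coordinates). Camera axes: x right, y down, z forward; pixel columns grow to the right and rows downward; lengths in m; the calibration is good to about 2 mm. A picture is of the moment at which its call begins.
- r.close_job(): hands the job in, once; it reports no verdict.
The state is a dict: "time_s": time; "q": joint angles; "dq": joint speeds; "effort": joint torques, N m; "ee_pos": TCP position; "ee_rot": TCP orientation; "contact_force": force on the tool from outside, world axes, zero at the start; "ft_torque": the same for the moment, N m; "gripper_width": finger opening in m.
Only numpy, scipy, OpenCV 4.12 (cv2) and the standard library are available. Lean on these libraries where they do the work, as an engineer would, in place of code of your own. Each camera call takes 0.05 s, during which the arm holds its last target. There are 200 camera calls.

TASK

Get the document desk ready for a passport check: raise the arm of the magnifier (the stand with the open ring and clear lens) by its handle until it slopes up at 45 degrees above level, then let go and see that it stays there. The desk lamp next to it, with the solid shade, must be left as it is.

Things in the scene. Friction and masses are not known exactly. Their poses are not given: they have to be found in the camera images.
- magnifier_arm (a joint): angle of the magnifier's arm above level, rad: 0 level, positive raised (0.785 = 45 degrees), stops at -0.15 and 1.4; starts at 0 to 0.35. Stiff friction hinge: the arm stays where it is left; moving it takes 3 to 6 N at the handle. The arm points towards the robot, up to 0.3 rad to either side, and carries a white open ring (112 mm across, 16 thick) with a clear lens, centred 125 mm from the hinge.
- magnifier_handle (a point): middle of the handle bar at the arm's free end: a level round bar 12 mm thick, parallel to the hinge axis and 225 mm from it (100 mm above the desk with the arm level, 259 at 45 degrees). Two prongs 80 mm apart join it to the ring; the 38 mm gap between bar and ring is open, so it can be pinched from above; it turns in the grip. x: along the arm to the hinge, y: along the bar.
- magnifier_hinge (a point): fixed point in the middle of the magnifier's level hinge axis, 100 mm above the desk, on an aluminium post with a white round foot (110 mm across) screwed to the desk; a passport lies under the arm. x: level, away from the arm; y: along the hinge axis; z: up. The magnifier may be the left or the right of two like stands.
- lamp_handle (a point): middle of the handle bar of the desk lamp, a bystander not to be moved: same stand, arm, friction hinge and handle, 225 mm from its own hinge, pointing towards the robot too, but with a solid domed white shade 112 mm across in place of the open ring. A notepad lies under it.

How it is judged:
At the end, for the whole second after the job is handed in: The magnifier's arm stands still at 45 degrees above level, give or take 10 degrees (0.611 to 0.960 rad), let go, and the lamp's handle is within 15 mm of where it began (value of joint magnifier_arm between 0.611 and 0.96 rad and velocity of joint magnifier_arm between -0.05 and 0.05 rad/s and distance of lamp_handle from where it was at the start of the episode below 0.015 m); the robot touches nothing.
It fails at once if the lamp's handle is moved by more than 15 mm (distance of lamp_handle from where it was at the start of the episode above 0.015 m).
It also fails if it takes over 38 s, if anything falls off the work surface, if the arm or the gripper's body presses on something with over 40 N, if the wrist force passes 120 N, or if a joint passes its speed limit or range.

## Working session

There is one attempt and no reset: what is moved stays moved. The work goes in short steps, Python scripts to look and compute and a tool call to move; the robot and the scene stay as the last step left them, time stands still between calls to the robot, and variables do not carry over. Pictures are saved under pics/ and viewed, about 8 in all and at most 12, crops included, and the job is handed in when it is done.

Besides the shell and the picture viewer there is one more tool, called as name(argument=value, ...), one argument or row to a line, values as JSON. move_arm: Moves the arm, as the interface text tells. Its arguments: {"type":"object","properties":{"plan":{"type":"array"}},"required":["plan"]}

```bash
mkdir -p pics; ls
cat > h.py <<'E'
import numpy as np,cv2
from station import r,get_image
from scipy.spatial.transform import Rotation as R
def pts(d):
    K=np.array(d["intrinsics"]);z=d["z_map"];T=np.linalg.inv(np.array(d["camera_from_world"]))
    v,u=np.mgrid[:480,:640]
    c=np.stack([(u-K[0,2])/K[0,0]*z,(v-K[1,2])/K[1,1]*z,z],-1)
    w=c@T[:3,:3].T+T[:3,3]; w[z==0]=np.nan
    return w
def save(d,n): cv2.imwrite("pics/"+n,np.array(d["img"])[:,:,::-1])
E
python3 - <<'E'
from h import *
a=get_image("scene");b=get_image("top")
save(a,"s0.png");save(b,"t0.png")
np.savez("f0.npz",s=pts(a),t=pts(b))
o=r.observe();print({k:np.round(v,3) for k,v in o.items()})
for d in(a,b):print(np.linalg.inv(d["camera_from_world"]).round(3))
E
```

```text
pics
{'time_s': np.float64(0.1), 'q': array([ 1.148,  0.424,  1.631,  0.   ,  1.089, -0.019]), 'dq': array([-0.   , -0.002, -0.002,  0.001, -0.001, -0.   ]), 'effort': array([ 0.0000e+00, -5.5842e+01, -2.8245e+01,  0.0000e+00,  3.0000e-03,
        0.0000e+00]), 'ee_pos': array([0.245, 0.574, 0.209]), 'ee_rot': array([-3.14 , -0.   ,  2.738]), 'contact_force': array([0.014, 0.496, 0.217]), 'ft_torque': array([ 0.023, -0.007,  0.036]), 'gripper_width': np.float64(0.086)}
[[ 0.342  0.587 -0.734  1.368]
 [ 0.939 -0.194  0.282 -0.311]
 [ 0.023 -0.786 -0.618  0.778]
 [ 0.     0.     0.     1.   ]]
[[-4.900e-02 -9.790e-01  1.990e-01  4.070e-01]
 [-9.990e-01  4.800e-02 -8.000e-03 -2.500e-02]
 [-1.000e-03 -1.990e-01 -9.800e-01  1.124e+00]
 [ 0.000e+00  0.000e+00  0.000e+00  1.000e+00]]
```

View pics/s0.png

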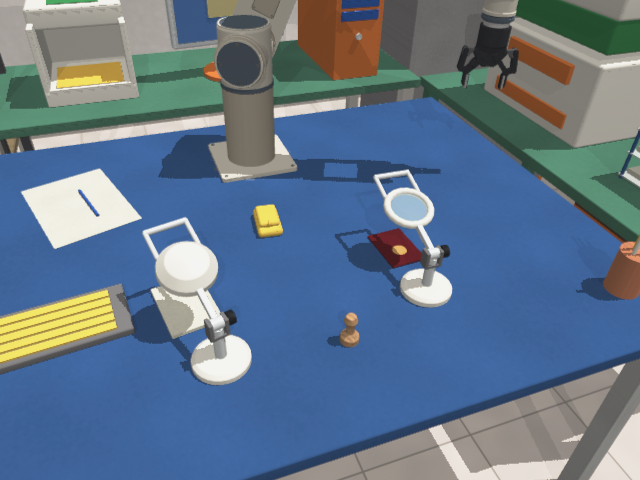

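View pics/t0.png

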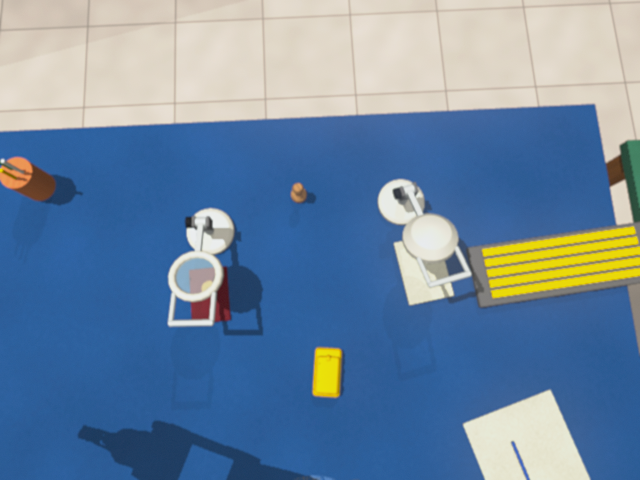

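The scene view shows the magnifier on the right, with its blue-tinted lens at (409,207) and its bar at about (378,180)-(410,173). The lamp is on the left, with its dome at (187,267). In the top view the magnifier's bar runs (171,323)-(213,323) and its foot is at (210,231).

Run:
```python
from h import *
f=np.load("f0.npz");t=f["t"];img=cv2.imread("pics/t0.png")
sub=t[200:335,150:250];m=np.isfinite(sub[...,2])
# points above desk with white-ish colour
c=img[200:335,150:250].astype(int);w=m&(c.min(-1)>110)&(sub[...,2]>0.06)
P=sub[w];print(len(P))
# foot
fm=m&(c.min(-1)>130)&(sub[...,2]<0.04)&(sub[...,2]>0.008)
print("foot",sub[fm].mean(0),sub[fm].min(0),sub[fm].max(0))
for x0,x1 in [(sub[w][:,0].min()+i*.02,sub[w][:,0].min()+i*.02+.02) for i in range(13)]:
    q=P[(P[:,0]>=x0)&(P[:,0]<x1)]
    if len(q):print(np.round(x0,3),len(q),np.median(q,0).round(3),q.min(0).round(3),q.max(0).round(3))
for uv in [(174,323),(180,323),(192,323),(204,322),(211,322),(202,240),(195,223),(203,223),(210,223)]:
    print(uv,t[uv[1],uv[0]].round(4))
s=f["s"];print("scene bar")
si=cv2.imread("pics/s0.png").astype(int)
sm=np.zeros((480,640),bool);sm[165:215,370:425]=1
sm&=(si.min(-1)>120)&(s[...,2]>.06);Q=s[sm];print(Q[Q[:,0]<np.nanmin(Q[:,0])+.025].round(3)[::12])
```

```text
3075
foot [0.66201276 0.20035737 0.01746693] [0.46386535 0.15660736 0.00820621] [0.71990944 0.26317192 0.03853555]
0.444 329 [0.451 0.216 0.165] [0.444 0.171 0.157] [0.463 0.261 0.17 ]
0.464 101 [0.475 0.18  0.158] [0.465 0.17  0.151] [0.483 0.26  0.165]
0.484 248 [0.498 0.212 0.153] [0.485 0.171 0.143] [0.504 0.259 0.159]
0.504 437 [0.514 0.214 0.148] [0.504 0.164 0.138] [0.524 0.262 0.158]
0.524 494 [0.534 0.214 0.14 ] [0.524 0.159 0.133] [0.544 0.269 0.151]
0.544 509 [0.553 0.214 0.135] [0.544 0.158 0.128] [0.564 0.269 0.145]
0.564 419 [0.573 0.214 0.13 ] [0.564 0.164 0.123] [0.584 0.264 0.139]
0.584 195 [0.59  0.213 0.128] [0.584 0.177 0.117] [0.603 0.248 0.134]
0.604 62 [0.614 0.21  0.122] [0.604 0.205 0.107] [0.623 0.218 0.127]
0.624 59 [0.634 0.209 0.116] [0.624 0.204 0.103] [0.644 0.217 0.121]
0.644 122 [0.656 0.211 0.11 ] [0.644 0.191 0.063] [0.664 0.24  0.116]
0.664 100 [0.67  0.208 0.11 ] [0.664 0.19  0.073] [0.679 0.227 0.115]
(174, 323) [0.4507 0.247  0.1679]
(180, 323) [0.4502 0.2355 0.1673]
(192, 323) [0.4491 0.2127 0.1658]
(204, 322) [0.4498 0.1893 0.1663]
(211, 322) [0.4491 0.1753 0.1681]
(202, 240) [0.6242 0.2051 0.1118]
(195, 223) [0.6624 0.2202 0.1105]
(203, 223) [0.6612 0.2028 0.112 ]
(210, 223) [0.6643 0.1911 0.0966]
scene bar
[[0.453 0.254 0.167]
 [0.455 0.258 0.165]
 [0.454 0.243 0.165]
 [0.453 0.214 0.167]
 [0.46  0.241 0.166]
 [0.45  0.195 0.166]
 [0.456 0.223 0.164]
 [0.459 0.252 0.161]
 [0.455 0.192 0.167]
 [0.456 0.223 0.162]
 [0.47  0.261 0.163]
 [0.457 0.202 0.164]
 [0.466 0.259 0.158]
 [0.459 0.196 0.163]
 [0.459 0.181 0.163]
 [0.463 0.177 0.161]
 [0.47  0.176 0.158]]
```

move_arm(
  plan=[
    [[0,0,0.03,-0.12,-0.09,-0.05,36],[0,0,0.06,-0.24,-0.18,-0.08,36],[0,0,0.09,-0.36,-0.27,-0.08,36],[0,0,0.12,-0.48,-0.36,-0.08,36],[0,0,0.15,-0.6,-0.45,-0.08,36],[0,0,0.18,-0.72,-0.54,-0.08,36],[0,0,0.2,-0.82,-0.62,-0.08,36],[0,0,0.2,-0.82,-0.62,-0.08,36]],
  ],
)

```text
time_s: 0.77
ee_pos: [0.3487, 0.3926, 0.2255]
ee_rot: [-3.14, 0.002, 2.104]
contact_force: [-0.2, 0.7, 0.1]
gripper_width: 0.0359
```

```bash
cat >> h.py <<'E'
def to(p,yaw=1.54):
    o=r.observe();A=R.from_euler("xyz",o["ee_rot"]);B=R.from_euler("xyz",[np.pi,0,yaw])
    print(o["time_s"],o["ee_pos"].round(4),o["ee_rot"].round(3),o["contact_force"].round(1),round(float(o["gripper_width"]),4))
    print("turn",((A.inv()*B).as_rotvec()/np.pi).round(4),"shift",(A.inv().apply(np.array(p)-o["ee_pos"])/.2).round(4))
E
python3 -c "
from h import *
to([.452,.215,.22])"
```

```text
0.7667 [0.3487 0.3926 0.2255] [-3.140e+00  2.000e-03  2.104e+00] [-0.2  0.7  0.1] 0.0359
turn [-0.0003  0.0007  0.1794] shift [-1.0269 -0.0061  0.0292]
```

move_arm(
  plan=[
    [[0,0,0.03,-0.17,0,0.0,36],[0,0,0.06,-0.34,0,0,36],[0,0,0.09,-0.51,0,0,36],[0,0,0.12,-0.68,0,0.0,36],[0,0,0.15,-0.85,0,0,36],[0,0,0.18,-1.0,0,0,36],[0,0,0.18,-1.0,0,0.02,36],[0,0,0.18,-1.0,0,0.02,36]],
  ],
)

```text
time_s: 1.43
ee_pos: [0.4504, 0.2236, 0.2212]
ee_rot: [-3.14, 0.0, 1.542]
contact_force: [-0.3, 0.5, 0.1]
gripper_width: 0.0359
```

```bash
python3 -c "
from h import *
to([.452,.215,.141])
d=get_image('scene')
b=get_image('top')
cv2.imwrite('pics/c1.png',np.hstack([cv2.resize(d['img'][110:270,320:480],(400,400)),cv2.resize(b['img'][220:380,120:280],(400,400))])[:,:,::-1])"
```

```text
1.4333 [0.4504 0.2236 0.2212] [-3.14   0.     1.542] [-0.3  0.5  0.1] 0.0359
turn [-0.0004  0.0001  0.0007] shift [-0.0424  0.0097  0.4011]
```

View pics/c1.png

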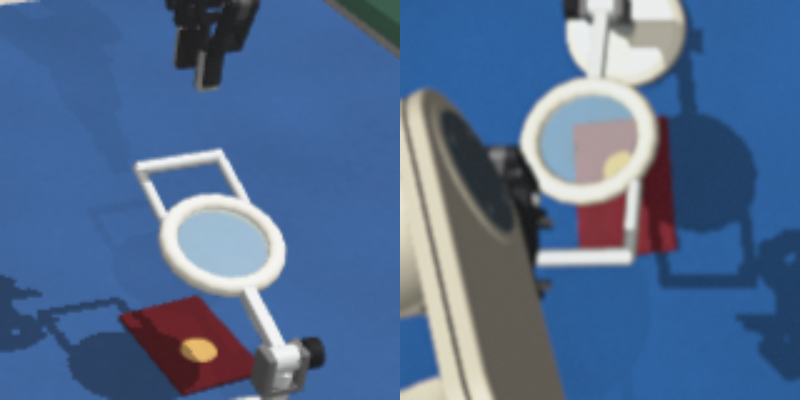

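The gripper straddles the bar in the top crop: fingers at about (545,220) and (545,290), bar at row 257. In the scene crop it hangs above the bar, with tips at (205,85) and bar middle at (180,160). I'll check the offset by projecting points into the image.

```bash
python3 -c "
from h import *
d=get_image('scene');K=np.array(d['intrinsics']);T=np.array(d['camera_from_world'])
for p in ([.4504,.2236,.221],[.452,.215,.16],[.452,.171,.16],[.452,.261,.16]):
    c=K@(T@np.r_[p,1])[:3];uv=c[:2]/c[2];print(p,uv.round(1),((uv-[320,110])*2.5).round(0))
w=pts(d);s=w[110:150,380:425];m=(s[...,2]>.2)&(d['img'][110:150,380:425].max(-1)<110)
q=s[m];q=q[q[:,2]<.25];print(np.percentile(q,[2,50,98],axis=0).round(3))
"
```

```text
[0.4504, 0.2236, 0.221] [395.2 150.3] [188. 101.]
[0.452, 0.215, 0.16] [389.  175.3] [173. 163.]
[0.452, 0.171, 0.16] [371.4 178.4] [128. 171.]
[0.452, 0.261, 0.16] [407.1 172.1] [218. 155.]
[[0.43  0.218 0.245]
 [0.434 0.225 0.248]
 [0.478 0.236 0.249]]
```

move_arm(
  plan=[
    [[0,0,0,-0.025,0.01,0.06,36],[0,0,0,-0.025,0.01,0.12,36],[0,0,0,-0.025,0.01,0.18,36],[0,0,0,-0.025,0.01,0.24,36],[0,0,0,-0.025,0.01,0.3,36],[0,0,0,-0.025,0.01,0.36,36],[0,0,0,-0.025,0.01,0.4,36],[0,0,0,-0.025,0.01,0.4,36]],
  ],
)

```text
time_s: 2.25
ee_pos: [0.4506, 0.22, 0.1405]
ee_rot: [-3.139, 0.001, 1.546]
contact_force: [0.1, -0.2, 0.4]
gripper_width: 0.0357
```

```bash
python3 -c "
from h import *
to([.452,.215,.141])
d=get_image('scene')
b=get_image('top')
cv2.imwrite('pics/c2.png',np.hstack([cv2.resize(d['img'][110:270,320:480],(400,400)),cv2.resize(b['img'][220:380,120:280],(400,400))])[:,:,::-1])"
```

```text
2.25 [0.4506 0.22   0.1405] [-3.139e+00  1.000e-03  1.546e+00] [ 0.1 -0.2  0.4] 0.0357
turn [-0.0008  0.0004  0.0019] shift [-0.025   0.0074 -0.0026]
```

View pics/c2.png

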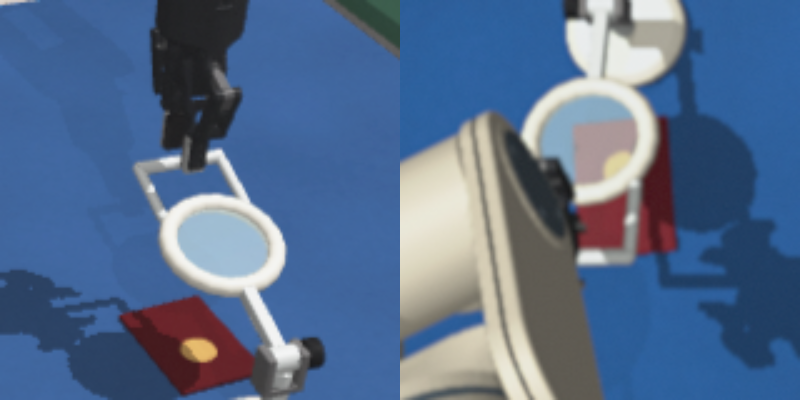

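One finger is in the gap behind the bar, at about (190,160) in the crop, and there is no contact force. Closing now.

move_arm(
  plan=[
    [[0,0,0,0,0.005,0.015,30],[0,0,0,0,0.005,0.015,20],[0,0,0,0,0.005,0.015,8],[0,0,0,0,0.005,0.015,5],[0,0,0,0,0.005,0.015,5],[0,0,0,0,0.005,0.015,5],[0,0,0,0,0.005,0.015,5],[0,0,0,0,0.005,0.015,5]],
  ],
)

```text
time_s: 3.02
ee_pos: [0.4506, 0.2197, 0.1389]
ee_rot: [-3.137, 0.0, 1.543]
contact_force: [-8.0, 4.9, 4.0]
gripper_width: 0.0075
```

```bash
python3 -c "
from h import *
to([.452,.215,.137])
p=r.observe()['ee_pos']; bz=.160; a0=np.arcsin((bz-.1)/.225)
print('a0',a0)
for a in np.linspace(a0,.80,9): 
  print(a.round(3),'dx',(.225*(np.cos(a0)-np.cos(a))).round(4),'dz',(.225*(np.sin(a)-np.sin(a0))).round(4))"
```

```text
3.0167 [0.4506 0.2197 0.1389] [-3.137  0.     1.543] [-8.   4.9  4. ] 0.0075
turn [-0.0015  0.      0.001 ] shift [-0.0231  0.0075  0.0094]
a0 0.26993279583340346
0.27 dx 0.0 dz 0.0
0.336 dx 0.0044 dz 0.0142
0.402 dx 0.0098 dz 0.0281
0.469 dx 0.0161 dz 0.0416
0.535 dx 0.0233 dz 0.0547
0.601 dx 0.0313 dz 0.0673
0.667 dx 0.0401 dz 0.0793
0.734 dx 0.0498 dz 0.0907
0.8 dx 0.0601 dz 0.1014
```

```bash
python3 -c "
from h import *
to([.452,.215,.137])
d=get_image('scene')
cv2.imwrite('pics/c3.png',cv2.resize(d['img'][130:210,350:450],(800,600))[:,:,::-1])"
```

```text
3.0167 [0.4506 0.2197 0.1389] [-3.137  0.     1.543] [-8.   4.9  4. ] 0.0075
turn [-0.0015  0.      0.001 ] shift [-0.0231  0.0075  0.0094]
```

View pics/c3.png

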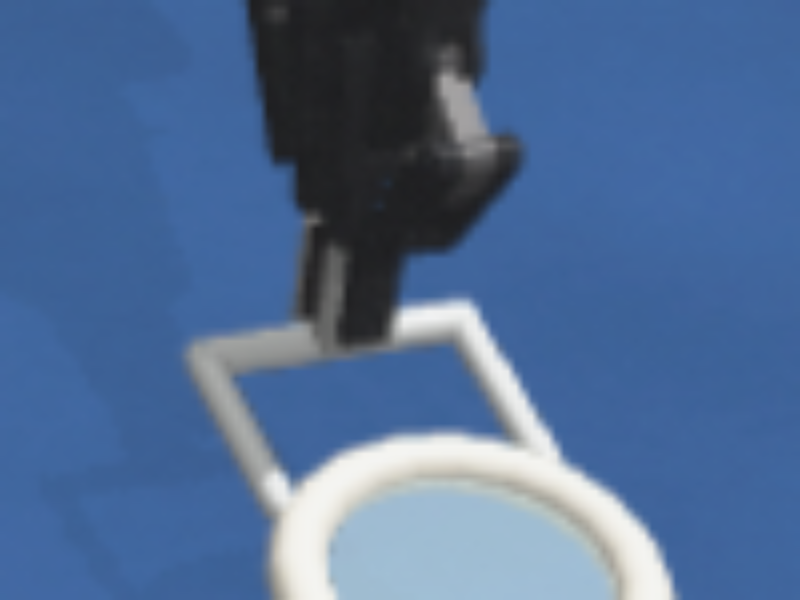

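The fingers are shut on the bar's middle at crop (350,330), but their tips barely show below it. I'll measure the tip height from depth.

```bash
python3 -c "
from h import *
d=get_image('scene');w=pts(d);np.set_printoptions(linewidth=200,suppress=True)
for u in (392,396,398,402):
  print(u)
  for v in range(160,184,2): print(v,d['img'][v,u],w[v,u].round(3))
"
```

```text
392
160 [35 37 39] [0.463 0.212 0.205]
162 [41 42 43] [0.463 0.212 0.201]
164 [93 94 93] [0.462 0.213 0.195]
166 [92 92 92] [0.463 0.213 0.191]
168 [103 103 102] [0.465 0.212 0.187]
170 [85 86 86] [0.467 0.212 0.182]
172 [59 60 60] [0.461 0.216 0.173]
174 [49 50 51] [0.464 0.215 0.17 ]
176 [98 99 98] [0.465 0.215 0.166]
178 [ 64 100 156] [0.232 0.352 0.001]
180 [ 63 100 155] [ 0.24   0.348 -0.   ]
182 [ 61  99 153] [0.252 0.342 0.001]
396
160 [32 33 35] [0.483 0.21  0.217]
162 [34 35 38] [0.484 0.21  0.212]
164 [34 34 36] [0.482 0.212 0.206]
166 [35 35 37] [0.469 0.22  0.193]
168 [36 37 40] [0.471 0.22  0.188]
170 [37 38 41] [0.468 0.222 0.181]
172 [37 39 40] [0.466 0.223 0.175]
174 [43 44 47] [0.471 0.221 0.173]
176 [105 109 114] [0.462 0.227 0.162]
178 [ 61  99 154] [0.241 0.359 0.005]
180 [ 62 100 154] [0.248 0.357 0.002]
182 [ 64 100 156] [0.255 0.353 0.001]
398
160 [32 33 35] [0.491 0.21  0.221]
162 [32 32 35] [0.492 0.21  0.217]
164 [32 32 36] [0.488 0.213 0.209]
166 [34 35 36] [0.471 0.223 0.193]
168 [39 39 42] [0.471 0.224 0.188]
170 [41 42 44] [0.47  0.226 0.182]
172 [62 64 65] [0.465 0.229 0.173]
174 [89 90 90] [0.469 0.228 0.17 ]
176 [116 121 132] [0.459 0.235 0.158]
178 [ 60  98 153] [0.237 0.368 0.001]
180 [ 62  99 154] [ 0.245  0.364 -0.   ]
182 [ 64 100 156] [0.26  0.356 0.003]
402
160 [32 33 35] [0.498 0.215 0.224]
162 [35 37 39] [0.488 0.222 0.212]
164 [ 59  90 137] [0.173 0.414 0.003]
166 [ 64 101 156] [0.18  0.411 0.001]
168 [ 62 100 156] [0.195 0.402 0.004]
170 [123 143 178] [ 0.199  0.401 -0.001]
172 [242 243 243] [0.457 0.245 0.166]
174 [179 181 180] [0.459 0.244 0.162]
176 [ 79 101 135] [0.23  0.385 0.   ]
178 [ 62 100 154] [ 0.239  0.38  -0.   ]
180 [ 62  99 153] [0.252 0.373 0.002]
182 [ 62  99 154] [0.26  0.369 0.001]
```

The camera puts the finger tips at z≈0.165, about 25 mm above the reported TCP height. A 7.5 mm chord on the bar's upper part fits that. So the pinch is too high: reopen and go about 24 mm lower, trusting the camera.

move_arm(
  plan=[
    [[0,0,0,0,0,0,36],[0,0,0,0,0,0,36],[0,0,0,0,0,0,36],[0,0,0,0,0,0.03,36],[0,0,0,0,0,0.06,36],[0,0,0,0,0,0.09,36],[0,0,0,0,0,0.12,36],[0,0,0,0,0,0.12,36]],
  ],
)

```text
time_s: 3.78
ee_pos: [0.4522, 0.219, 0.1133]
ee_rot: [-3.139, 0.001, 1.544]
contact_force: [0.2, 0.6, -0.3]
gripper_width: 0.0357
```

```bash
python3 -c "
from h import *
to([.452,.215,.137])
d=get_image('scene');w=pts(d)
s=w[140:215,370:430];c=d['img'][140:215,370:430].astype(int)
m=(s[...,2]>.08)&(c.max(-1)<115)&(np.ptp(c,-1)<15)&(s[...,0]<.5)&(s[...,0]>.4)
q=s[m];q=q[np.argsort(q[:,2])];print(q[:25].round(3))
cv2.imwrite('pics/c4.png',cv2.resize(d['img'][130:210,350:450],(800,600))[:,:,::-1])"
```

```text
3.7833 [0.4522 0.219  0.1133] [-3.139e+00  1.000e-03  1.544e+00] [ 0.2  0.6 -0.3] 0.0357
turn [-0.0008  0.0004  0.0012] shift [-0.0203 -0.0006 -0.1184]
[[0.475 0.219 0.136]
 [0.433 0.219 0.138]
 [0.434 0.229 0.14 ]
 [0.436 0.22  0.14 ]
 [0.435 0.215 0.14 ]
 [0.436 0.212 0.141]
 [0.477 0.215 0.141]
 [0.477 0.212 0.142]
 [0.477 0.21  0.142]
 [0.481 0.218 0.143]
 [0.477 0.215 0.144]
 [0.44  0.228 0.144]
 [0.472 0.212 0.144]
 [0.483 0.219 0.144]
 [0.476 0.21  0.144]
 [0.485 0.223 0.145]
 [0.483 0.214 0.145]
 [0.485 0.22  0.145]
 [0.484 0.226 0.146]
 [0.479 0.211 0.146]
 [0.482 0.214 0.147]
 [0.478 0.214 0.147]
 [0.484 0.22  0.147]
 [0.485 0.222 0.147]
 [0.484 0.218 0.147]]
```

View pics/c4.png

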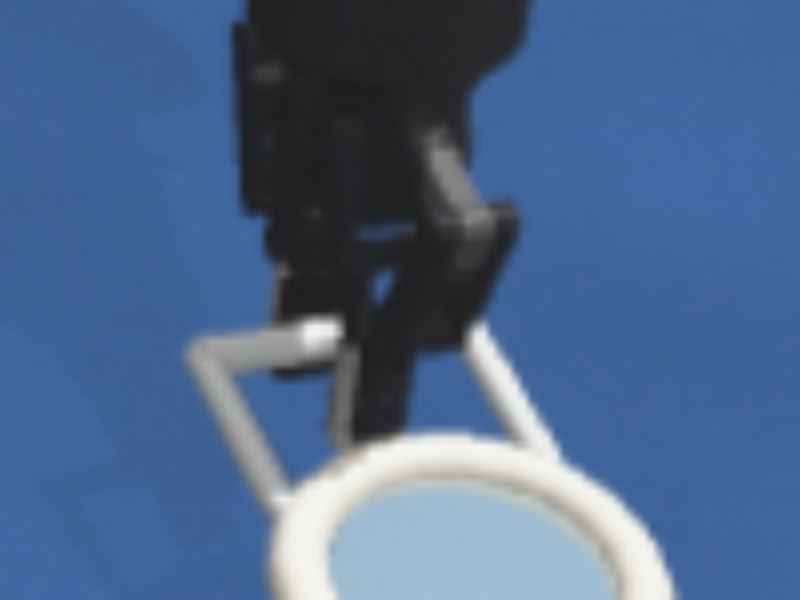

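The fingers now straddle the bar properly: tips at crop (340,375) and (370,435), one on each side, at z≈0.137. Closing.

move_arm(
  plan=[
    [[0,0,0,0,0,-0.01,28],[0,0,0,0,0,-0.01,20],[0,0,0,0,0,-0.01,14],[0,0,0,0,0,-0.01,8],[0,0,0,0,0,-0.01,8],[0,0,0,0,0,-0.01,8],[0,0,0,0,0,-0.01,8],[0,0,0,0,0,-0.01,8]],
  ],
)

```text
time_s: 4.5
ee_pos: [0.4504, 0.2194, 0.1167]
ee_rot: [-3.137, 0.001, 1.543]
contact_force: [-8.7, 2.6, 3.6]
gripper_width: 0.01
```

move_arm(
  plan=[
    [[0,0,0,0,0.01,-0.04,8],[0,0,0,0,0.022,-0.075,8],[0,0,0,0,0.035,-0.11,8],[0,0,0,0,0.049,-0.145,8],[0,0,0,0,0.065,-0.18,8],[0,0,0,0,0.08,-0.21,8],[0,0,0,0,0.098,-0.24,8],[0,0,0,0,0.116,-0.27,8]],
  ],
)

```text
time_s: 5.17
ee_pos: [0.4715, 0.2187, 0.1699]
ee_rot: [-3.132, 0.001, 1.543]
contact_force: [-13.4, 4.1, -0.9]
gripper_width: 0.0101
```

```bash
python3 -c "
from h import *
to([.452+.06,.215,.115+.101])
d=get_image('scene');w=pts(d)
cv2.imwrite('pics/c5.png',cv2.resize(d['img'][100:220,340:500],(800,600))[:,:,::-1])"
```

```text
5.1667 [0.4715 0.2187 0.1699] [-3.132e+00  1.000e-03  1.543e+00] [-13.4   4.1  -0.9] 0.0101
turn [-0.0031  0.0004  0.001 ] shift [-0.013   0.2006 -0.2327]
```

View pics/c5.png

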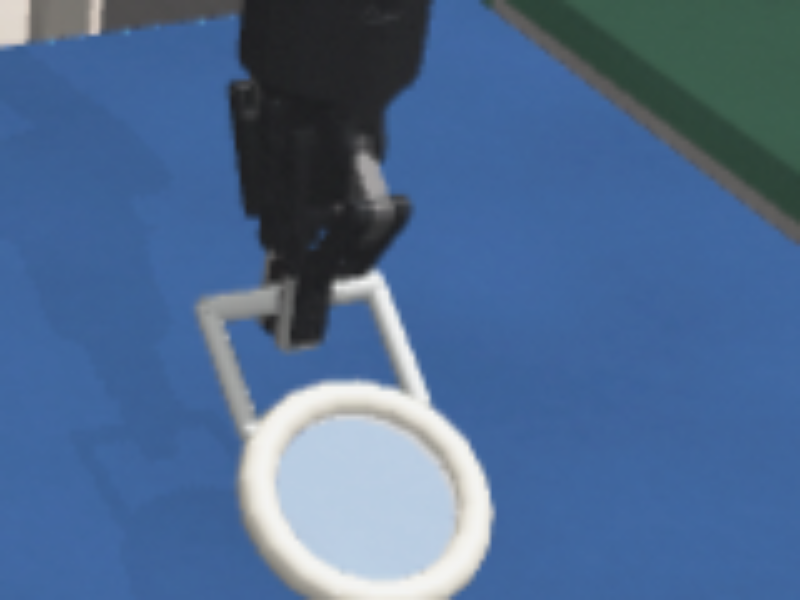

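The arm is coming up in the grip: the bar sits between the fingers at (300,300), and the ring tilts with it. Continuing to 45°.

move_arm(
  plan=[
    [[0,0,0,0,0.01,-0.032,8],[0,0,0,0,0.031,-0.064,8],[0,0,0,0,0.054,-0.095,8],[0,0,0,0,0.077,-0.126,8],[0,0,0,0,0.101,-0.155,8],[0,0,0,0,0.126,-0.183,8],[0,0,0,0,0.15,-0.21,8],[0,0,0,0,0.174,-0.233,8]],
  ],
)

```text
time_s: 5.88
ee_pos: [0.5059, 0.2176, 0.2173]
ee_rot: [-3.13, 0.002, 1.544]
contact_force: [-20.6, 0.9, 11.9]
gripper_width: 0.0098
```

```bash
cat >> h.py <<'E'
def angle():
    for n in("scene","top"):
        d=get_image(n);w=pts(d);c=d["img"].astype(int)
        m=(c.min(-1)>115)&(np.ptp(c,-1)<40)&(w[...,2]>.12)&(w[...,2]<.32)&(w[...,0]>.4)&(w[...,0]<.66)&(w[...,1]>.14)&(w[...,1]<.28)
        q=w[m]
        k=np.polyfit(q[:,0],q[:,2],1);e=q[q[:,0]<np.percentile(q[:,0],4)]
        print(n,len(q),"slope ang",np.arctan(-k[0]).round(3),"free end",np.median(e,0).round(3))
    return d
E
python3 -c "
from h import *
to([.452+.06,.215,.115+.101])
angle()"
```

```text
5.8833 [0.5059 0.2176 0.2173] [-3.130e+00  2.000e-03  1.544e+00] [-20.6   0.9  11.9] 0.0098
turn [-0.0035  0.0005  0.0011] shift [-0.0123  0.0307  0.006 ]
scene 1645 slope ang 0.762 free end [0.509 0.192 0.262]
top 1111 slope ang 0.764 free end [0.502 0.188 0.263]
```

move_arm(
  plan=[
    [[0,0,0,0,-0.01,0,8],[0,0,0,0,-0.01,0,8],[0,0,0,0,-0.01,0,14],[0,0,0,0,-0.01,0,18],[0,0,0,0,-0.01,0,22],[0,0,0,0,-0.01,0,23],[0,0,0,0,-0.01,0,23],[0,0,0,0,-0.01,0,23]],
  ],
)

```text
time_s: 6.65
ee_pos: [0.5093, 0.218, 0.2175]
ee_rot: [3.141, -0.0, 1.544]
contact_force: [0.4, -0.2, 0.2]
gripper_width: 0.0229
```

```bash
python3 -c "
from h import *
to([.452+.06,.215,.115+.101])
angle()
d=get_image('scene');cv2.imwrite('pics/c6.png',cv2.resize(d['img'][80:200,340:500],(800,600))[:,:,::-1])"
```

```text
6.65 [0.5093 0.218  0.2175] [ 3.141 -0.     1.544] [ 0.4 -0.2  0.2] 0.0229
turn [ 0.     -0.      0.0013] shift [-0.0147  0.0141  0.0074]
scene 1637 slope ang 0.764 free end [0.511 0.192 0.262]
top 1110 slope ang 0.765 free end [0.502 0.191 0.263]
```

View pics/c6.png

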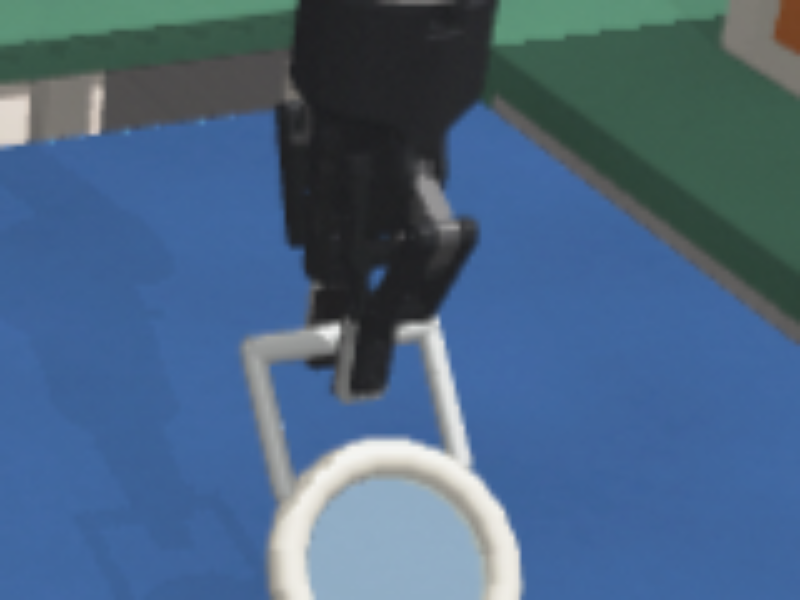

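It is let go: the fingers stand clear on both sides of the bar, at (320,350) and (360,390), and contact force is about 0. I'll withdraw straight up.

move_arm(
  plan=[
    [[0,0,0,0,-0.01,0,24],[0,0,0,0,-0.01,-0.05,24],[0,0,0,0,-0.01,-0.12,24],[0,0,0,0,-0.01,-0.2,24],[0,0,0,0,-0.01,-0.29,24],[0,0,0,0,-0.01,-0.38,24],[0,0,0,0,-0.01,-0.45,24],[0,0,0,0,-0.01,-0.45,24]],
  ],
)

```text
time_s: 7.47
ee_pos: [0.5087, 0.2188, 0.3115]
ee_rot: [3.136, -0.002, 1.544]
contact_force: [0.2, 0.5, 0.5]
gripper_width: 0.0242
```

```bash
python3 -c "
from h import *
to([.5,.215,.3])
angle()
d=get_image('scene');save(d,'s9.png')
w=pts(d);w0=np.load('f0.npz')['s']
print('lamp diff',np.nanmax(np.abs(np.nan_to_num(w[215:300,140:220]-w0[215:300,140:220]))), np.nanmedian(np.abs(w[215:300,140:220]-w0[215:300,140:220])))
i0=cv2.imread('pics/s0.png').astype(int);i1=cv2.imread('pics/s9.png').astype(int);print((np.abs(i0-i1).max(-1)[215:340,140:235]>40).sum())"
```

```text
7.4667 [0.5087 0.2188 0.3115] [ 3.136e+00 -2.000e-03  1.544e+00] [0.2 0.5 0.5] 0.0242
turn [ 0.0018 -0.0008  0.0013] shift [-0.0202 -0.0433  0.057 ]
scene 1714 slope ang 0.768 free end [0.51  0.202 0.264]
top 1518 slope ang 0.764 free end [0.502 0.196 0.263]
lamp diff 0.011479764373478973 0.0006735019875622195
1465
```

View pics/s9.png

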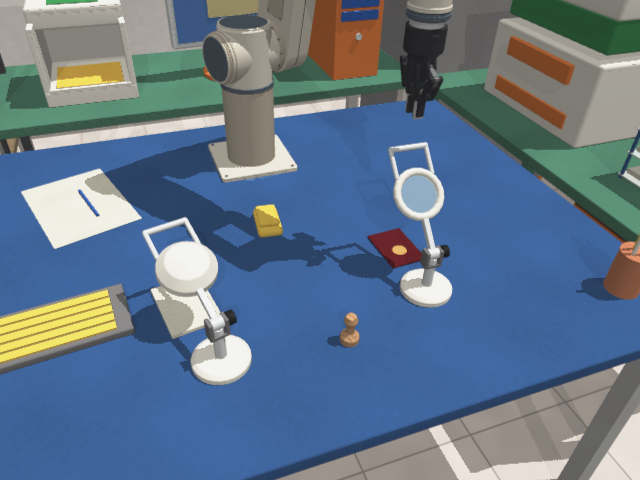

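The magnifier is raised, with its ring at (418,195) and bar at (390,148)-(427,146), and the gripper hangs clear above it. The lamp looks the same, apart from the robot's shadow. Handing in.

```bash
python3 -c "
from h import *
print(r.close_job())"
```

```text
the job is handed in; nothing more can be done
None
```

The magnifier's arm now stands at about 44° (0.76–0.77 rad measured from both cameras), let go, and the job is handed in. I pinched the handle bar from above, lifted it along its arc, let go and withdrew straight up.

- **Holding still:** the angle was the same before release, after release and after the gripper withdrew, within 0.006 rad.
- **Robot clear:** the last force reading was under 1 N, and the gripper hung above the handle, touching nothing. The clock read about 7.5 s of the 38 s allowed.
- **Lamp:** depth readings on the lamp changed by a median of 0.7 mm and at most 11 mm. I put the 11 mm down to depth noise at edges. A colour comparison did flag 1,465 changed pixels in the lamp area; I put these down to the robot's shadow but did not check further. I did not measure the lamp handle on its own.
- **Disagreement:** the cameras showed the finger tips about 25 mm higher than the reported tool position. My first pinch was therefore too high on the bar, so I reopened and re-gripped about 25 mm lower, going by the cameras.

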